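Pack seven metallographic mounts into the round tin and close it

TASK

Put the two loose resin mounts away with the five in the shallow round steel tin: all seven must lie flat in a single layer, one in the middle and six round it, polished faces up, so shift any mount that stands in the way. Then close the tin with its knobbed lid, fully down all round. Never tip a mount over, and leave the tweezers, the round steel block and the clear dish where they are.

Things in the scene. Friction and masses are not known exactly. Their poses are not given: they have to be found in the camera images.
- mount_1: Round black resin mount, one of seven, 25 g: a plain upright cylinder 30 mm in diameter, 15 mm high, with a polished metal ring in its top face. Origin: centre of its underside; z up through the polished face. It starts in the tin (see tin_floor).
- mount_2: Round black resin mount, one of seven, 25 g: a plain upright cylinder 30 mm in diameter, 16.5 mm high, with a polished metal strip in its top face. Origin: centre of its underside; z up through the polished face. It starts in the tin (see tin_floor).
- mount_3: Round black resin mount, one of seven, 25 g: a plain upright cylinder 30 mm in diameter, 15 mm high, with a polished metal ring in its top face. Origin: centre of its underside; z up through the polished face. It starts in the tin (see tin_floor).
- mount_4: Round black resin mount, one of seven, 25 g: a plain upright cylinder 30 mm in diameter, 16.5 mm high, with a polished metal strip in its top face. Origin: centre of its underside; z up through the polished face. It starts in the tin (see tin_floor).
- mount_5: Round black resin mount, one of seven, 25 g: a plain upright cylinder 30 mm in diameter, 15 mm high, with a polished metal ring in its top face. Origin: centre of its underside; z up through the polished face. It starts in the tin (see tin_floor).
- mount_6: Round black resin mount, one of seven, 25 g: a plain upright cylinder 30 mm in diameter, 15 mm high, with a polished metal ring in its top face. Origin: centre of its underside; z up through the polished face. It starts on the bench, outside the tin.
- mount_7: Round black resin mount, one of seven, 25 g: a plain upright cylinder 30 mm in diameter, 16.5 mm high, with a polished metal strip in its top face. Origin: centre of its underside; z up through the polished face. It starts on the bench, outside the tin.
- tin: Shallow open round steel tin, 0.45 kg, loose on the bench, turned any way. Origin: centre of its underside, z up. Well 98 mm inside diameter, flat floor 4 mm above the underside; wall 2 mm thick, rim 11 mm above the underside (mounts in it stand out above the rim); foot flange 112 mm diameter, 3 mm thick. Tin and lid swap places, left or right, by chance.
- tin_floor (a point): Centre of the well's floor, 4 mm above the tin's underside. Start: this middle is empty; four of mounts 1 to 5 stand side by side near the wall, about 60 degrees apart; the fifth alone midway in the room left at the wall, so no mount fits on either side of it. Seven fit only as one here and six round it, 32 to 34 mm out, with up to 4 mm play.
- lid: Deep slip-on steel lid, 0.15 kg, right way up on the bench, black knob on top. Origin: centre of the plane of its lower edge, z up. Skirt 107 mm inside, 111 mm outside diameter; roof top 22.5 mm above the lower edge. Slips over the tin's wall (2.5 mm play all round); fully down, its edge rests on the foot flange, 3 mm above the tin's underside, roof clear of the mounts.
- lid_knob (a point): Middle of the grip of the lid's black knob, on the lid's axis 35 mm above its lower edge. The knob is a cylinder 22 mm in diameter from 28.5 to 42 mm above the lower edge, on a thinner neck that stands on the roof.
- tweezers: Steel tweezers, 13 x 130 x 9 mm, lying on the bench near its front edge. Origin: centre of the underside. Bystander.
- round_block: Bare bright steel round hardness test block, 42 mm in diameter, 13 mm high, behind the work; not a mount. Origin: centre of the underside. Bystander.
- petri_dish: Clear shallow dish, 68 mm in diameter, 14 mm high, behind the work. Origin: centre of the underside. Bystander.
Not all that is in view belongs to the job. Leave any turquoise look-alike of the mount_2 alone. What is shaped like the mount_7 but brown or turquoise is not meant.

How it is judged (in metres and radians):
On the way:
1. all seven mounts lie flat on the tin's floor in one layer, polished faces up, before the lid is on (z of each of mount_1, mount_2, mount_3, mount_4, mount_5, mount_6, mount_7 in the frame of tin below 0.006 m and horizontal distance between each of mount_1, mount_2, mount_3, mount_4, mount_5, mount_6, mount_7 and tin below 0.036 m and angle between each of mount_1, mount_2, mount_3, mount_4, mount_5, mount_6, mount_7's own z axis and vertical below 0.08 rad and horizontal distance between lid and tin above 0.03 m), for 0.2 s.
At the end, for the whole second after the job is handed in: Seven mounts on the tin floor in one layer (underside within 2 mm of it, origin under 36 mm from the tin axis, upright within 0.08 rad); lid down over them (lower edge within 1.5 mm of the flange, axes within 4 mm and 0.03 rad); tin level within 0.03 rad, tin and lid at rest (z of each of mount_1, mount_2, mount_3, mount_4, mount_5, mount_6, mount_7 in the frame of tin below 0.006 m and horizontal distance between each of mount_1, mount_2, mount_3, mount_4, mount_5, mount_6, mount_7 and tin below 0.036 m and angle between each of mount_1, mount_2, mount_3, mount_4, mount_5, mount_6, mount_7's own z axis and vertical below 0.08 rad and horizontal distance between lid and tin below 0.004 m and z of lid in the frame of tin between 0.0015 and 0.0045 m and angle between the z axis of lid and the z axis of tin, either way round below 0.03 rad and angle between tin's own z axis and vertical below 0.03 rad and linear speed of each of lid, tin below 0.01 m/s); the robot touches nothing.
It fails at once if a mount is tipped over (more than 0.8 rad) (angle between any of mount_1, mount_2, mount_3, mount_4, mount_5, mount_6, mount_7's own z axis and vertical above 0.8 rad).
It fails at once if the tweezers, the round steel block or the dish is moved by more than 25 mm (distance of any of tweezers, round_block, petri_dish from where it was at the start of the episode above 0.025 m).
It also fails if it takes over 72 s, if anything falls off the work surface, if the arm or the gripper's body presses on something with over 40 N, if the wrist force passes 120 N, or if a joint passes its speed limit or range.

ROBOT

A 7-joint arm with a two-finger parallel gripper is mounted at the origin on a cart in front of the work surface, level with it; the furniture and walls round the work are solid. World frame = base frame: x ahead of the robot, y to its left, z up, the work surface at z = 0. Lengths are in m, angles in degrees, forces in N, time in s.
With the tool pointing down it reaches from about 0.4 to 0.925 m from the base axis. Payload 5.6 kg.
Tool frame: the origin (TCP) lies midway between the tips of the shut fingers; the grasp point (between the pads) lies bot.pinch_z behind it (bot.pinch_z is the distance from the TCP to the grasp point, in m); z points along the fingers, y is the line along which they close (so a half turn about z gives the same grasp; the last joint's range is limited). The gripper opens to 85 mm and grips with 20 to 120 N. Pads are 22 mm wide; open, the fingers measure 114 mm over their backs; the gripper's body (76 mm by 85 mm) begins 54 mm behind the grasp point. The pads swing forward as they close: fully open they stand 13 mm farther back than shut.
Start: joints at [63.541, 26.786, -0.665, 91.828, 0.344, 61.387, -3.226], TCP at [0.264, -0.594, 0.202] pointing down, gripper open.
Joint ranges: [-144.91, 144.91], [-17.63, 115.5], [-89.93, 88.59], [15.96, 139.68], [-74.01, 254.01], [8.47, 105.57], [-167.45, 167.45]. Speed limits (degrees/s): [147.25, 147.25, 180, 180, 180, 180, 180].

INTERFACE

Orientations are given as [roll, pitch, yaw] about the fixed x, y, z axes, in that order (R = Rz(yaw) Ry(pitch) Rx(roll)).
In Python, from station import readout, eyes, workorder, bot gives the robot as it stands. The module is installed in compiled form; this text tells all that it offers.
- The arm moves only by the tool carry_out, never from a script. Its argument "motion" is a list of rows, each a list of 3 entries, a list of its own where there are three numbers: the shift along the tool's x, y, z normalised to -1 to 1, where 1 is 500 mm, then the turn, a rotation vector about the tool's x, y, z normalised to -1 to 1, where 1 is 90 degrees, then the gripper command: -1 is fully open, 1 is shut, values between are in proportion. A call has 1 to 12 rows; each row is the pose to reach, as a shift and turn from the pose commanded when the call began, along the tool's axes at that moment; what a row does not reach only later rows make up. A row lasts 1/10 s, in which the tool goes at most 50 mm and 8.59 degrees, less where a joint would pass 70% of its speed; a pose out of reach is approached as far as the arm can. A call with a number of a shift or a turn outside -1 to 1 is refused whole. A call with a gripper value outside its range is refused whole. The fingers move at their own pace and stop on an object; the grip force is fixed at half the most. Time passes only in rows, so rows that repeat a pose let the fingers close. It gives the time, the measured TCP pose, the force, the opening and the grip force at its end, in the units of the state.
- readout.state(): the state, without advancing time (a new reading comes with each control period).
- eyes.grab_frame(name): name is "side" or "top"; returns a dict with "img" (400x640x3 uint8, red, green, blue), "fx", "fy", "cx", "cy" (pixels), "R" (3x3) and "t" (3): a world point X has camera coordinates R X + t. Camera axes: x right, y down, z forward; pixel columns grow to the right and rows downward; lengths in m; the calibration is good to about 2 mm. A picture is of the moment at which its call begins. There is no depth.
- workorder.hand_in(): hands the job in; it is judged then, once.
The state is a dict: "clock": time; "joint_positions": joint angles; "qvel": joint speeds; "joint_efforts": joint torques, N m; "ee_pos": TCP position; "orientation": TCP orientation; "wrist_force": force on the tool from outside, world axes, zero at the start; "wrist_torque": the same for the moment, N m; "finger_gap": finger opening in m; "finger_force": force on a finger pad.
Only numpy, scipy, OpenCV 4.12 (cv2) and the standard library are available. Lean on these libraries where they do the work, as an engineer would, in place of code of your own. Each camera call takes 0.05 s, during which the arm holds its last target. There are 200 camera calls.

## Working session

There is one attempt and no reset: what is moved stays moved. The work goes in short steps, Python scripts to look and compute and a tool call to move; the robot and the scene stay as the last step left them, time stands still between calls to the robot, and variables do not carry over. Pictures are saved under pics/ and viewed, at most 10 in all, crops included, and the job is handed in when it is done.

Besides the shell and the picture viewer there is one more tool, called after ">>>" as name(argument=value, ...) on one line, values as JSON. carry_out: Moves the arm, as the interface text tells. Scaled input: -1 to 1 covers 500 mm each way for a shift and 90 degrees each way for a turn. Its arguments: {"type":"object","properties":{"motion":{"type":"array","items":{"type":"array"}}},"required":["motion"]}

```bash
mkdir -p pics; cat > h.py <<'E'
import numpy as np, cv2
from station import readout, eyes, workorder, bot
def grab(n,f):
    d=eyes.grab_frame(n); cv2.imwrite('pics/'+f,d['img'][:,:,::-1]); return d
def ray(d,u,v,z):
    R=np.array(d['R']);t=np.array(d['t']);c=-R.T@t
    r=R.T@np.array([(u-d['cx'])/d['fx'],(v-d['cy'])/d['fy'],1]); return c+r*(z-c[2])/r[2]
def proj(d,X):
    p=np.array(d['R'])@np.array(X)+np.array(d['t']); return d['fx']*p[0]/p[2]+d['cx'],d['fy']*p[1]/p[2]+d['cy']
E
python3 - <<'E'
from h import *
for n in('top','side'):
    d=grab(n,n+'0.png');R=np.array(d['R']);print(n,d['fx'],d['cx'],d['cy'],-R.T@np.array(d['t']),R.round(2).tolist())
s=readout.state();print(s,bot.pinch_z)
E
```

```text
top 437.5826881700205 321.12733128378824 199.84222420374712 [0.4636927  0.06652737 0.89637524] [[-0.01, -1.0, 0.01], [-0.99, 0.01, -0.14], [0.14, -0.01, -0.99]]
side 508.5890623090276 322.88346446369394 201.78183321116492 [-0.19935083  0.10231616  0.77087559] [[-0.05, -1.0, 0.02], [-0.66, 0.02, -0.75], [0.75, -0.05, -0.66]]
{'clock': 0.1, 'joint_positions': array([63.53925217, 26.83363469, -0.6658473 , 91.87595855,  0.34317055,
       61.38513129, -3.22642773]), 'qvel': array([-0.02336405, -0.04008528,  0.02397235, -0.20427492,  0.07532293,
       -0.03080747, -0.02508949]), 'joint_efforts': array([ 1.11589728e-03, -5.33521056e+01,  2.17047340e-02, -2.51967680e+01,
        1.15075777e-02,  4.25767634e-03,  1.41795712e-05]), 'ee_pos': array([ 0.26407586, -0.59334055,  0.20140099]), 'orientation': array([-1.79907437e+02,  5.64799806e-03,  2.39933193e+01]), 'wrist_force': array([ 1.20385785,  0.62709931, -0.46861928]), 'wrist_torque': array([0.00641994, 0.01282168, 0.0071147 ]), 'finger_force': 0.0, 'finger_gap': 0.08589733658677945} 0.0187
```

View pics/top0.png

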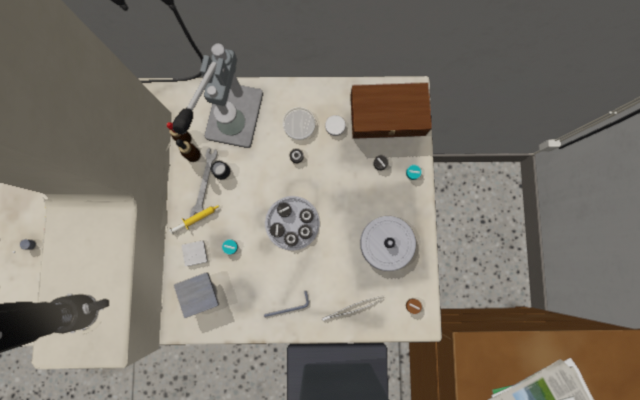

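View pics/side0.png

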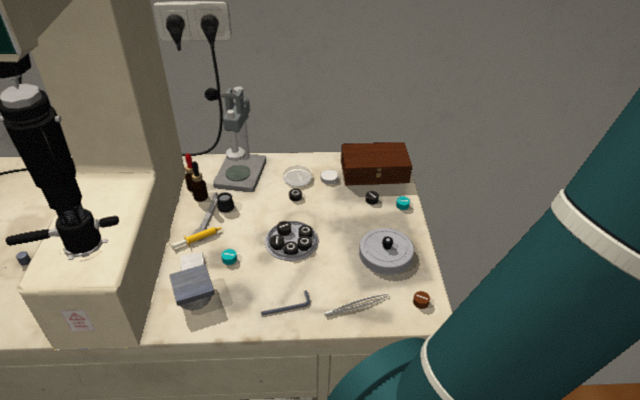

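The loose candidates in the top view are black with a ring at (297,156), black with a strip at (381,162), a black cap at (220,170), turquoise at (230,247) and (414,172), and brown at (414,306). By the description I pick (297,156) and (381,162). The tin is at (293,223) and the lid at (388,243). One close crop will check this.

```bash
cat > m.py <<'E'
from h import *
def mounts(d,ztop=0.0155,box=(200,120,440,270)):
    # black disc top faces: filled dark contours
    x0,y0,x1,y1=box; k=6
    im=cv2.resize(d['img'][y0:y1,x0:x1],None,fx=k,fy=k,interpolation=cv2.INTER_CUBIC)
    return im,k
E
python3 - <<'E'
from m import *
d=grab('top','t1.png')
im=d['img']
a=cv2.resize(im[190:260,255:330],None,fx=6,fy=6,interpolation=cv2.INTER_CUBIC)
b=cv2.resize(im[135:185,205:240],None,fx=6,fy=6,interpolation=cv2.INTER_CUBIC)
c=cv2.resize(im[140:180,280:315],None,fx=6,fy=6,interpolation=cv2.INTER_CUBIC)
e=cv2.resize(im[145:180,365:400],None,fx=6,fy=6,interpolation=cv2.INTER_CUBIC)
o=np.zeros((600,700,3),np.uint8);o[:420,:450]=a;o[:240,460:670]=c;o[250:460,460:670]=e;
cv2.imwrite('pics/crop1.png',o[:,:,::-1])
g=im.max(2)
def info(z,m,nm):
    n,l,st,ce=cv2.connectedComponentsWithStats(m.astype(np.uint8))
    for i in range(1,n):
        if 20<st[i,4]<4000: print(nm,st[i],ce[i].round(1),ray(d,*ce[i],z).round(4))
m=np.zeros_like(g);m[130:185,200:400]=(g[130:185,200:400]<60);info(.012,m,'dark')
m=np.zeros_like(g);m[195:255,262:325]=(g[195:255,262:325]<60);info(.019,m,'tin')
for (u,v,z) in[(388,243,.0225),(390,243,.042),(293,223,.011)]:print(ray(d,u,v,z).round(4))
for s in['tweezers',(353,309)],['block',(335,126)],['dish',(299,124)]:print(s,ray(d,*s[1],.01).round(3))
E
```

```text
dark [353 131  47   7 273] [375.1 134.1] [ 0.7263 -0.0558  0.012 ]
dark [292 159  10   4  21] [296.2 160.8] [0.6707 0.1089 0.012 ]
dark [374 160  11  10  43] [377.3 165.2] [ 0.66   -0.0585  0.012 ]
dark [213 164  17  15  94] [223.6 173.3] [0.6458 0.2583 0.012 ]
tin [282 209   9   8  32] [286.4 212.7] [0.5624 0.1287 0.019 ]
tin [302 215  11   8  22] [307.9 219.8] [0.5475 0.0855 0.019 ]
tin [271 226   4   8  22] [272.5 229.6] [0.5284 0.1566 0.019 ]
tin [279 228   5   9  32] [280.7 231.8] [0.5239 0.1402 0.019 ]
[ 0.4992 -0.0737  0.0225]
[ 0.4983 -0.0745  0.042 ]
[0.5421 0.1159 0.011 ]
['tweezers', (353, 309)] [ 0.37  -0.002  0.01 ]
['block', (335, 126)] [0.745 0.028 0.01 ]
['dish', (299, 124)] [0.75  0.103 0.01 ]
```

View pics/crop1.png

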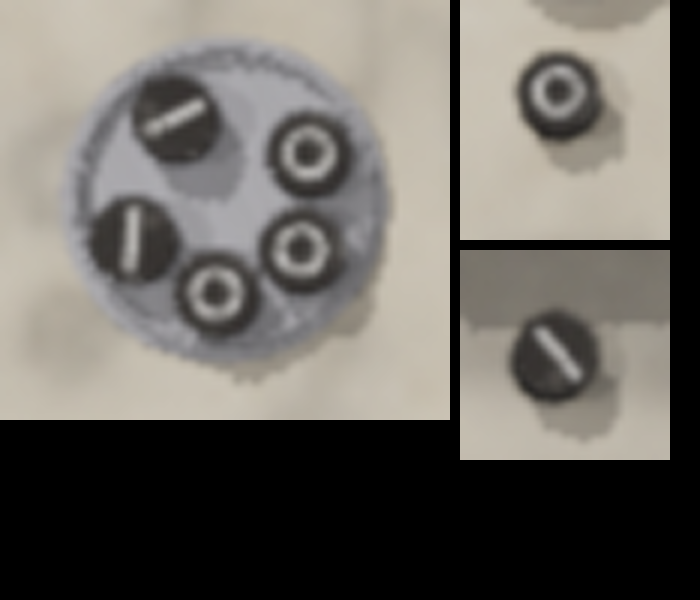

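The crop confirms both choices: a ring at (297,151) and a strip at (381,161). In the tin, the lone mount is the strip one at crop (176,119). I'll now take exact centres from the metal features and fit the tin and lid outlines.

```bash
cat > m.py <<'E'
from h import *
def cen(d,u,v,z,r=6):
    g=d['img'].astype(float).max(2); V,U=np.mgrid[0:400,0:640]
    for _ in range(8):
        w=np.clip(g-95,0,None)*(np.hypot(U-u,V-v)<r); u,v=(w*U).sum()/w.sum(),(w*V).sum()/w.sum()
    return u,v,ray(d,u,v,z)
def disc(d,u,v,r,z):
    im=d['img'].astype(int); m=((im[...,2]-im[...,0])>-8).astype(np.uint8)
    V,U=np.mgrid[0:400,0:640]; m*=(np.hypot(U-u,V-v)<r).astype(np.uint8)
    m=cv2.morphologyEx(m,cv2.MORPH_OPEN,np.ones((3,3)))
    c=max(cv2.findContours(m,0,1)[0],key=cv2.contourArea); h=cv2.convexHull(c)
    P=np.array([ray(d,*p,z)[:2] for p in h[:,0].astype(float)])
    A=np.c_[2*P,np.ones(len(P))]; s=np.linalg.lstsq(A,(P**2).sum(1),rcond=None)[0]
    R=np.sqrt(s[2]+s[0]**2+s[1]**2); e=np.hypot(*(P-s[:2]).T)-R
    return s[:2],R,e.std()
def pol(p,c):
    q=p[:2]-c; return np.hypot(*q)*1e3,np.degrees(np.arctan2(q[1],q[0]))
E
python3 - <<'E'
from m import *
d=eyes.grab_frame('top')
c,R,e=disc(d,292,223,32,.003);print('tin',c.round(4),R,e)
lc,R,e=disc(d,388,243,32,.003);print('lid z.003',lc.round(4),R,e);lc,R,e=disc(d,388,243,32,.0225);print('lid z.0225',lc.round(4),R,e)
print('knob',ray(d,390,243,.042))
for n,u,v,z in[('loneS',283.9,209.4,.0205),('r1',306,215.2,.019),('r2',304.8,231.2,.019),('r3',290.6,238.6,.019),('s4',276.9,229.9,.0205),('ring6',297,155.2,.015),('strip7',380.8,161.5,.0165)]:
    u,v,p=cen(d,u,v,z);print(n,round(u,1),round(v,1),p.round(4),np.round(pol(p,c),1))
E
```

```text
tin [0.5436 0.1188] 0.0552689247957642 0.0002698687664972544
lid z.003 [ 0.5001 -0.076 ] 0.056464240361818345 0.0003051042818383501
lid z.0225 [ 0.4993 -0.0729] 0.055231776514022814 0.0002984446686962443
knob [ 0.49832957 -0.07449244  0.042     ]
loneS 283.8 209.0 [0.5697 0.1338 0.0205] [30.2 29.8]
r1 306.1 215.4 [0.5564 0.0892 0.019 ] [ 32.3 -66.7]
r2 304.7 231.4 [0.5242 0.0921 0.019 ] [  33. -126.]
r3 290.6 238.5 [0.5104 0.1204 0.019 ] [ 33.2 177.3]
s4 276.5 229.2 [0.5291 0.1484 0.0205] [ 33.  116.1]
ring6 295.5 154.7 [0.6828 0.1103 0.015 ] [139.5  -3.5]
strip7 381.0 161.8 [ 0.666  -0.0656  0.0165] [221.4 -56.4]
```

Sizes agree with the spec: the tin flange radius is 55.3 mm (nominal 56), the lid radius 55.2 mm (nominal 55.5), and the mounts sit at 30–33 mm radius.

1. Shift the lone mount from 30° to 57° along the wall.
2. Place ring 6 at about -7°, gripped radially while the centre is empty.
3. Lower strip 7 into the centre, fingers above the two ring mounts.
4. Put the lid on.

```bash
cat > go.py <<'E'
import sys
from m import *
from scipy.spatial.transform import Rotation as T
def go(x,y,z,yaw):
    s=readout.state(); R0=T.from_euler('xyz',s['orientation'],degrees=True); R1=T.from_euler('xyz',[180,0,yaw],degrees=True)
    sh=R0.inv().apply(np.array([x,y,z])-s['ee_pos'])/.5; rv=(R0.inv()*R1).as_rotvec(degrees=True)/90
    print(s['ee_pos'].round(4),s['orientation'].round(1),'gap',round(s['finger_gap'],4),'t',s['clock'],'->',sh.round(4).tolist(),rv.round(4).tolist())
if __name__=='__main__': go(*map(float,sys.argv[1:5]))
E
python3 go.py .42 -.2 .2 72
```

```text
[ 0.2642 -0.5935  0.2017] [-179.9    0.    24. ] gap 0.085 t 0.2 -> [0.6048, -0.5923, 0.004] [-0.0007, -0.0002, -0.5334]
```

>>> carry_out(motion=[[[0.605,-0.592,0],[0,0,-0.533],-0.18],[[0.605,-0.592,0],[0,0,-0.533],-0.18],[[0.605,-0.592,0],[0,0,-0.533],-0.18],[[0.605,-0.592,0],[0,0,-0.533],-0.18],[[0.605,-0.592,0],[0,0,-0.533],-0.18],[[0.605,-0.592,0],[0,0,-0.533],-0.18],[[0.605,-0.592,0],[0,0,-0.533],-0.18],[[0.605,-0.592,0],[0,0,-0.533],-0.18],[[0.605,-0.592,0],[0,0,-0.533],-0.18],[[0.605,-0.592,0],[0,0,-0.533],-0.18]])

```text
clock: 1.2
ee_pos: [0.4217, -0.1965, 0.2025]
orientation: [180.0, -0.1, 72.4]
wrist_force: [0.1, -0.4, -0.3]
finger_gap: 0.0501
finger_force: 0.0
```

```bash
python3 go.py .5697 .1338 .06 120
```

```text
[ 0.4217 -0.1965  0.2025] [ 1.80e+02 -1.00e-01  7.24e+01] gap 0.0501 t 1.2 -> [0.719, 0.0819, 0.2857] [0.0005, -0.0004, -0.5292]
```

>>> carry_out(motion=[[[0.719,0.082,0.286],[0,0,-0.53],-0.18],[[0.719,0.082,0.286],[0,0,-0.53],-0.18],[[0.719,0.082,0.286],[0,0,-0.53],-0.18],[[0.719,0.082,0.286],[0,0,-0.53],-0.18],[[0.719,0.082,0.286],[0,0,-0.53],-0.18],[[0.719,0.082,0.286],[0,0,-0.53],-0.18],[[0.719,0.082,0.286],[0,0,-0.53],-0.18],[[0.719,0.082,0.286],[0,0,-0.53],-0.18],[[0.719,0.082,0.286],[0,0,-0.53],-0.18],[[0.719,0.082,0.286],[0,0,-0.53],-0.18],[[0.719,0.082,0.286],[0,0,-0.53],-0.18],[[0.719,0.082,0.286],[0,0,-0.53],-0.18]])

```text
clock: 2.4
ee_pos: [0.5709, 0.1264, 0.0597]
orientation: [180.0, 0.1, 119.5]
wrist_force: [0.2, -0.6, -0.2]
finger_gap: 0.0503
finger_force: 0.0
```

```bash
python3 go.py .5697 .1338 .0135 119.8; python3 -c "
from m import *
d=eyes.grab_frame('side');a=cv2.resize(d['img'][180:280,220:360],None,fx=5,fy=5,interpolation=cv2.INTER_CUBIC);cv2.imwrite('pics/s2.png',a[:,:,::-1])
print(proj(d,[.5697,.1338,.0205]),proj(d,[.5697,.1338,.06]))"
```

```text
[0.5709 0.1264 0.0597] [1.800e+02 1.000e-01 1.195e+02] gap 0.0503 t 2.4 -> [0.0143, 0.0051, 0.0924] [-0.0, 0.0009, -0.0034]
(np.float64(284.2743755091428), np.float64(226.2039203747091)) (np.float64(283.62136822818167), np.float64(212.43296580469575))
```

View pics/s2.png

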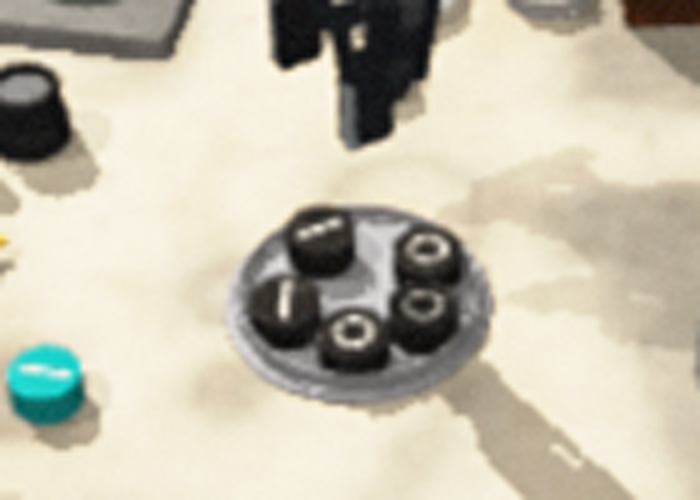

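The lone mount is at side-view pixel (284,226), matching its projection. The fingertips look higher than I expected, so I'll settle lower and check tip height in numbers.

>>> carry_out(motion=[[[0.008,0.003,0.03],[0,0,-0.003],-0.18],[[0.008,0.003,0.03],[0,0,-0.003],-0.18],[[0.008,0.003,0.03],[0,0,-0.003],-0.18],[[0.008,0.003,0.03],[0,0,-0.003],-0.18]])

```text
clock: 2.85
ee_pos: [0.5699, 0.133, 0.0442]
orientation: [-180.0, -0.0, 119.9]
wrist_force: [0.5, -0.3, -0.2]
finger_gap: 0.0503
finger_force: 0.0
```

```bash
python3 go.py .5697 .1338 .0135 119.8; python3 -c "
from m import *
s=readout.state();e=s['ee_pos'];a=np.radians(s['orientation'][2]-90);y=np.array([np.cos(a),np.sin(a),0]);x=np.array([-y[1],y[0],0])
d=eyes.grab_frame('side');o=d['img'].copy()
o=cv2.resize(o[150:280,220:360],None,fx=5,fy=5,interpolation=cv2.INTER_CUBIC)
for k in(-1,1):
  for j in(-1,1):
    for dz,c in((0,(255,0,0)),(.005,(0,255,0))):
      p=proj(d,e+k*y*.025+j*x*.011+[0,0,dz]);cv2.circle(o,(int((p[0]-220+.5)*5),int((p[1]-150+.5)*5)),2,c,-1)
cv2.imwrite('pics/s3.png',o[:,:,::-1])"
```

```text
[0.5699 0.133  0.0442] [-180.    -0.   119.9] gap 0.0503 t 2.85 -> [0.0016, 0.0005, 0.0613] [-0.0001, -0.0, 0.0016]
```

View pics/s3.png

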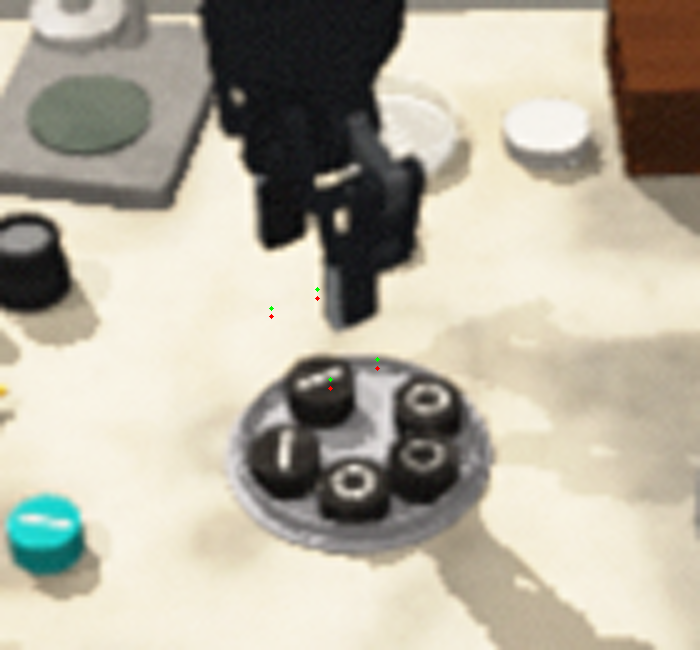

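```bash
python3 -c "
from m import *
s=readout.state();e=s['ee_pos'];a=np.radians(s['orientation'][2]-90);y=np.array([np.cos(a),np.sin(a),0]);x=np.array([-y[1],y[0],0])
d=eyes.grab_frame('top');o=d['img'].copy()
o=cv2.resize(o[150:270,235:355],None,fx=5,fy=5,interpolation=cv2.INTER_CUBIC)
for k in(-1,1):
  for j in(-1,1):
    for dz,c in((0,(255,0,0)),(.03,(0,255,0))):
      p=proj(d,e+k*y*.025+j*x*.011+[0,0,dz]);cv2.circle(o,(int((p[0]-235+.5)*5),int((p[1]-150+.5)*5)),2,c,-1)
cv2.imwrite('pics/s4.png',o[:,:,::-1])"
```

```text
(no output)
```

View pics/s4.png

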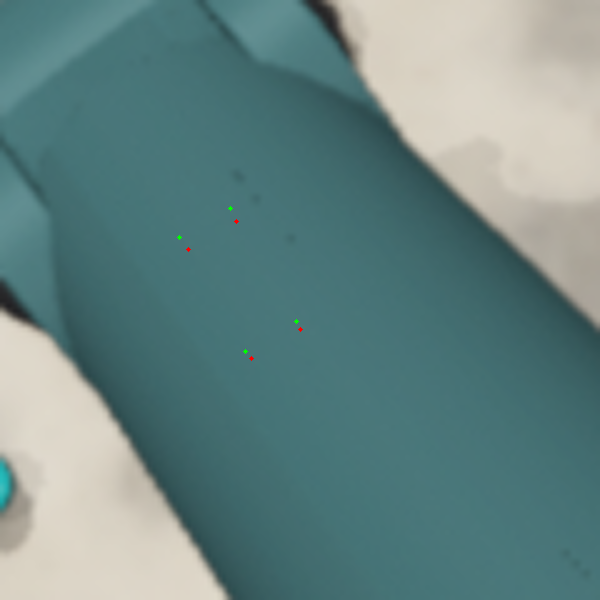

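The side view puts the fingertips about 11 px above the projection, and the arm hides them from the top camera. By definition the shut tips are at the TCP, so I'll shut the fingers here and measure.

>>> carry_out(motion=[[[0,0,0],[0,0,0],1],[[0,0,0],[0,0,0],1],[[0,0,0],[0,0,0],1],[[0,0,0],[0,0,0],1],[[0,0,0],[0,0,0],1]])

```text
clock: 3.45
ee_pos: [0.5699, 0.1329, 0.0443]
orientation: [180.0, 0.0, 119.9]
wrist_force: [-0.4, 0.3, -0.8]
finger_gap: 0.0
finger_force: 0.0
```

```bash
python3 -c "
from m import *
s=readout.state();e=s['ee_pos'];print(e,s['finger_gap'])
d=eyes.grab_frame('side');cv2.imwrite('pics/s5.png',d['img'][:,:,::-1])
p=proj(d,e);print(p)
g=d['img'].max(2).astype(int)
for u in range(276,296,2): print(u,[int(x) for x in g[190:232:2,u]])
"
```

```text
[0.56994802 0.13292054 0.04428396] 4.255776697046019e-05
(np.float64(284.31100023250093), np.float64(217.9027290058904))
276 [21, 76, 208, 214, 223, 236, 233, 239, 247, 247, 244, 246, 245, 247, 246, 245, 247, 234, 104, 103, 157]
278 [25, 24, 51, 52, 85, 80, 77, 82, 130, 240, 245, 247, 246, 245, 246, 245, 227, 92, 63, 46, 29]
280 [19, 27, 24, 32, 98, 112, 113, 111, 113, 130, 228, 245, 244, 245, 243, 242, 102, 68, 203, 78, 29]
282 [25, 21, 21, 23, 29, 32, 36, 45, 50, 68, 225, 244, 242, 243, 241, 231, 57, 71, 167, 59, 43]
284 [26, 24, 25, 28, 25, 23, 22, 20, 20, 77, 245, 242, 240, 238, 236, 214, 55, 113, 136, 51, 42]
286 [26, 28, 24, 23, 21, 22, 26, 26, 21, 179, 245, 241, 237, 233, 228, 223, 55, 211, 60, 54, 40]
288 [26, 22, 23, 24, 21, 50, 49, 46, 70, 240, 243, 239, 230, 230, 230, 228, 67, 108, 50, 67, 30]
290 [26, 23, 27, 23, 27, 226, 241, 238, 244, 245, 244, 236, 228, 232, 234, 229, 105, 86, 81, 65, 37]
292 [38, 26, 19, 19, 21, 69, 241, 243, 244, 245, 243, 235, 231, 236, 238, 234, 110, 177, 200, 193, 194]
294 [36, 24, 30, 19, 17, 33, 173, 241, 244, 244, 242, 234, 234, 238, 240, 234, 109, 145, 217, 196, 193]
```

Shut tips show at v≈208.5 against 218 expected. A quick touch on bare bench at (0.62, 0.02) will tell whether that is a height or an x offset.

```bash
python3 go.py .62 .02 .04 119.9
```

```text
[0.5699 0.1329 0.0443] [-180.     0.   119.9] gap -0.0001 t 3.5 -> [-0.2457, -0.0259, 0.0085] [-0.0, 0.0, 0.0004]
```

>>> carry_out(motion=[[[-0.246,-0.026,0],[0,0,0],1],[[-0.246,-0.026,0],[0,0,0],1],[[-0.246,-0.026,0],[0,0,0],1],[[-0.246,-0.026,0.02],[0,0,0],1],[[-0.246,-0.026,0.04],[0,0,0],1],[[-0.246,-0.026,0.06],[0,0,0],1],[[-0.246,-0.026,0.07],[0,0,0],1],[[-0.246,-0.026,0.07],[0,0,0],1],[[-0.246,-0.026,0.07],[0,0,0],1]])

```text
clock: 4.4
ee_pos: [0.6199, 0.0208, 0.0093]
orientation: [-180.0, -0.0, 120.0]
wrist_force: [0.1, -1.1, -0.4]
finger_gap: -0.0003
finger_force: 0.0
```

```bash
python3 -c "
from m import *
s=readout.state();e=s['ee_pos'];print(e,s['wrist_force'])
d=eyes.grab_frame('side')
p=proj(d,e);print(p)
a=cv2.resize(d['img'][150:270,250:410],None,fx=5,fy=5,interpolation=cv2.INTER_CUBIC);cv2.circle(a,(int((p[0]-250+.5)*5),int((p[1]-150+.5)*5)),3,(255,0,0),-1);cv2.imwrite('pics/s6.png',a[:,:,::-1])
"
```

```text
[0.61992571 0.02081997 0.00926783] [ 0.14761764 -1.06003074 -0.36560278]
(np.float64(336.0054732940566), np.float64(212.76616376357134))
```

View pics/s6.png

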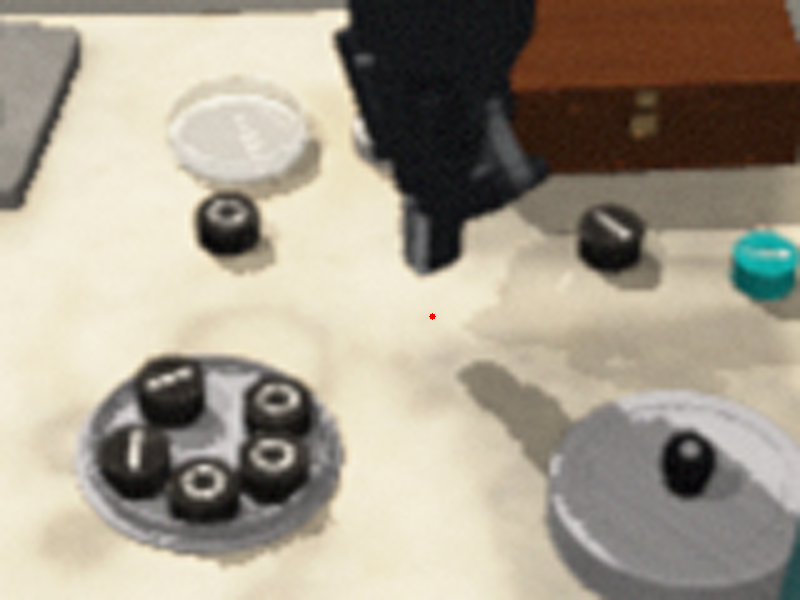

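The tip's shadow begins well away from the tip at crop (465,370), while the tip itself is at (432,268). So the fingers really are about 30 mm higher than the reading. I'll touch down gently to get the exact offset.

>>> carry_out(motion=[[[0,0,0.01],[0,0,0],1],[[0,0,0.02],[0,0,0],1],[[0,0,0.03],[0,0,0],1],[[0,0,0.03],[0,0,0],1],[[0,0,0.03],[0,0,0],1]])

```text
clock: 4.95
ee_pos: [0.6199, 0.0198, -0.006]
orientation: [-180.0, -0.0, 119.9]
wrist_force: [0.8, -0.4, 0.6]
finger_gap: -0.0
finger_force: 0.0
```

>>> carry_out(motion=[[[0,0,0.006],[0,0,0],1],[[0,0,0.012],[0,0,0],1],[[0,0,0.018],[0,0,0],1],[[0,0,0.018],[0,0,0],1],[[0,0,0.018],[0,0,0],1]])

```text
clock: 5.45
ee_pos: [0.62, 0.0199, -0.0149]
orientation: [-180.0, -0.0, 119.9]
wrist_force: [0.5, -0.4, -0.4]
finger_gap: 0.0003
finger_force: 0.0
```

>>> carry_out(motion=[[[0,0,0.004],[0,0,0],1],[[0,0,0.008],[0,0,0],1],[[0,0,0.012],[0,0,0],1],[[0,0,0.012],[0,0,0],1],[[0,0,0.012],[0,0,0],1]])

```text
clock: 5.95
ee_pos: [0.62, 0.0199, -0.0208]
orientation: [-180.0, -0.0, 119.9]
wrist_force: [0.3, 0.5, 0.8]
finger_gap: 0.0
finger_force: 0.0
```

>>> carry_out(motion=[[[0,0,0.004],[0,0,0],1],[[0,0,0.008],[0,0,0],1],[[0,0,0.008],[0,0,0],1],[[0,0,0.008],[0,0,0],1]])

```text
clock: 6.35
ee_pos: [0.62, 0.0199, -0.0248]
orientation: [-180.0, -0.0, 119.9]
wrist_force: [-0.1, 0.4, -0.0]
finger_gap: -0.0003
finger_force: 0.0
```

```bash
python3 -c "
from m import *
s=readout.state();e=s['ee_pos'];print(e,s['wrist_force'])
d=eyes.grab_frame('side');g=d['img'].max(2).astype(int)
for u in range(328,344,2): print(u,[int(x) for x in g[194:232:1,u]])
for v in (208,210,212,214,216): print(v,ray(d,336,v,0))
"
```

```text
[ 0.61997448  0.01986001 -0.02482868] [-0.11840128  0.3859707  -0.03279277]
328 [108, 162, 170, 170, 190, 201, 235, 242, 243, 245, 243, 243, 245, 244, 245, 244, 243, 243, 242, 240, 240, 239, 240, 237, 236, 233, 228, 225, 225, 226, 227, 228, 230, 233, 233, 235, 234, 236]
330 [18, 26, 19, 24, 22, 30, 86, 160, 186, 185, 162, 153, 159, 164, 186, 198, 195, 191, 192, 209, 235, 240, 237, 236, 235, 230, 227, 222, 217, 217, 218, 223, 227, 228, 231, 232, 230, 231]
332 [21, 21, 27, 25, 22, 25, 25, 66, 70, 57, 62, 75, 73, 70, 68, 68, 82, 80, 84, 85, 119, 193, 209, 211, 226, 230, 228, 225, 221, 217, 214, 219, 223, 223, 221, 226, 224, 227]
334 [21, 21, 27, 26, 19, 23, 25, 25, 24, 24, 45, 83, 103, 109, 109, 109, 109, 110, 101, 94, 93, 106, 121, 138, 161, 185, 217, 221, 218, 216, 215, 215, 217, 214, 211, 216, 214, 220]
336 [23, 24, 22, 25, 23, 21, 26, 24, 24, 25, 23, 28, 23, 26, 24, 27, 21, 22, 28, 22, 23, 49, 111, 128, 129, 146, 154, 171, 197, 213, 216, 215, 212, 207, 205, 208, 214, 220]
338 [19, 24, 24, 23, 27, 25, 26, 20, 23, 23, 26, 28, 21, 25, 21, 25, 21, 23, 22, 19, 35, 98, 128, 125, 125, 142, 145, 140, 141, 166, 202, 209, 209, 206, 206, 208, 214, 220]
340 [23, 23, 22, 23, 19, 26, 23, 25, 23, 24, 20, 22, 24, 20, 17, 23, 19, 15, 14, 37, 101, 131, 131, 126, 123, 129, 135, 139, 138, 137, 146, 190, 208, 207, 208, 208, 212, 220]
342 [23, 24, 22, 16, 23, 26, 19, 20, 26, 22, 30, 20, 53, 125, 148, 178, 188, 190, 185, 196, 211, 171, 135, 129, 118, 115, 139, 140, 141, 144, 142, 148, 171, 178, 206, 210, 212, 214]
208 [0.64566721 0.01876507 0.        ]
210 [0.63900923 0.01921905 0.        ]
212 [6.32408975e-01 1.96691055e-02 1.11022302e-16]
214 [0.6258657  0.02011527 0.        ]
216 [0.61937868 0.0205576  0.        ]
```

Tip bottom is at v≈215, nearly at the bench and with its shadow adjoining. I'll continue in small steps.

>>> carry_out(motion=[[[0,0,0.003],[0,0,0],1],[[0,0,0.006],[0,0,0],1],[[0,0,0.006],[0,0,0],1],[[0,0,0.006],[0,0,0],1]])

```text
clock: 6.8
ee_pos: [0.62, 0.0199, -0.0278]
orientation: [-180.0, -0.0, 119.9]
wrist_force: [0.1, 0.2, 0.1]
finger_gap: -0.0
finger_force: 0.0
```

>>> carry_out(motion=[[[0,0,0.003],[0,0,0],1],[[0,0,0.006],[0,0,0],1],[[0,0,0.006],[0,0,0],1],[[0,0,0.006],[0,0,0],1]])

```text
clock: 7.2
ee_pos: [0.6203, 0.0199, -0.0289]
orientation: [-180.0, 0.1, 119.9]
wrist_force: [-4.8, -1.2, 13.3]
finger_gap: -0.0001
finger_force: 6.8
```

Contact is at reading z = -0.0286, so true tip height = reading + 28.5 mm. From here I use that offset. Back to the lone mount.

```bash
sed -i 's/    s=readout.state(); R0/    z-=.0285; s=readout.state(); R0/' go.py; python3 go.py .5697 .1338 .045 119.8;python3 go.py .5697 .1338 .0135 119.8
```

```text
[ 0.6203  0.0199 -0.0289] [-1.800e+02  1.000e-01  1.199e+02] gap -0.0001 t 7.2 -> [0.2479, 0.026, -0.0911] [-0.0001, 0.0007, 0.0014]
[ 0.6203  0.0199 -0.0289] [-1.800e+02  1.000e-01  1.199e+02] gap -0.0001 t 7.2 -> [0.248, 0.026, -0.0281] [-0.0001, 0.0007, 0.0014]
```

>>> carry_out(motion=[[[0,0,-0.09],[0,0,0],0.9],[[0,0,-0.1],[0,0,0],-0.18],[[0.248,0.026,-0.1],[0,0,0],-0.18],[[0.248,0.026,-0.1],[0,0,0],-0.18],[[0.248,0.026,-0.1],[0,0,0],-0.18],[[0.248,0.026,-0.1],[0,0,0],-0.18],[[0.248,0.026,-0.1],[0,0,0],-0.18],[[0.248,0.026,-0.1],[0,0,0],-0.18],[[0.248,0.026,-0.1],[0,0,0],-0.18]])

```text
clock: 8.1
ee_pos: [0.5701, 0.132, 0.019]
orientation: [-180.0, 0.0, 119.8]
wrist_force: [0.2, -0.0, -0.0]
finger_gap: 0.0506
finger_force: 0.0
```

```bash
python3 go.py .5697 .1338 .0138 119.8; python3 -c "
from m import *
s=readout.state();e=s['ee_pos']+[0,0,.0285];a=np.radians(s['orientation'][2]-90);y=np.array([np.cos(a),np.sin(a),0]);x=np.array([-y[1],y[0],0])
d=eyes.grab_frame('side');o=d['img'].copy()
o=cv2.resize(o[150:270,220:350],None,fx=5,fy=5,interpolation=cv2.INTER_CUBIC)
for k in(-1,1):
  for j in(-1,1):
      p=proj(d,e+k*y*.025+j*x*.011);cv2.circle(o,(int((p[0]-220+.5)*5),int((p[1]-150+.5)*5)),3,(255,0,0),-1)
cv2.imwrite('pics/s7.png',o[:,:,::-1])"
```

```text
[0.5701 0.132  0.019 ] [-180.     0.   119.8] gap 0.0506 t 8.1 -> [0.0036, 0.0011, 0.0674] [-0.0002, 0.0005, -0.0003]
```

View pics/s7.png

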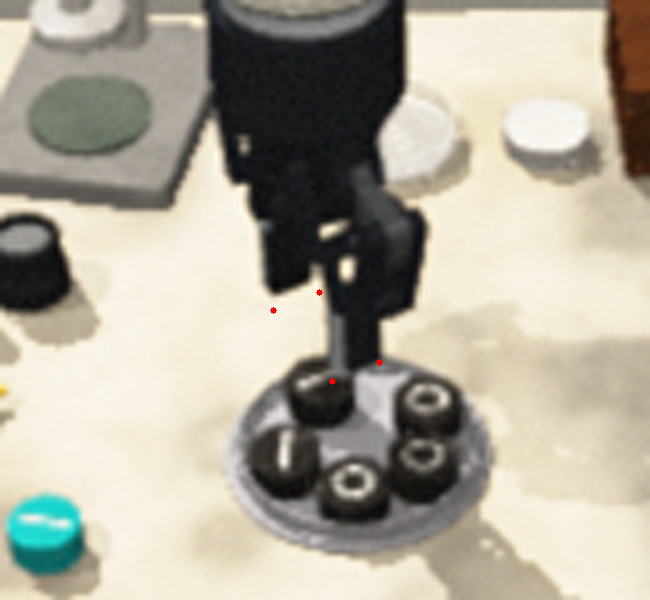

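The near tip now matches its projection. Descend and grip.

>>> carry_out(motion=[[[0.002,0.001,0.025],[0,0,0],-0.18],[[0.002,0.001,0.05],[0,0,0],-0.18],[[0.002,0.001,0.067],[0,0,0],-0.18],[[0.002,0.001,0.067],[0,0,0],-0.18],[[0.002,0.001,0.067],[0,0,0],-0.18],[[0.002,0.001,0.067],[0,0,0],0.2],[[0.002,0.001,0.067],[0,0,0],0.5],[[0.002,0.001,0.067],[0,0,0],0.5],[[0.002,0.001,0.067],[0,0,0],0.5]])

```text
clock: 9.05
ee_pos: [0.5699, 0.1352, -0.0135]
orientation: [179.9, 0.0, 119.9]
wrist_force: [-1.0, -0.6, 5.6]
finger_gap: 0.0259
finger_force: 58.9
```

```bash
python3 -c "
import numpy as np
print(np.array([.5436,.1188])+.033*np.array([np.cos(np.radians(57)),np.sin(np.radians(57))]))"; python3 go.py .5616 .1465 .0155 147
```

```text
[0.56157309 0.14647613]
[ 0.5699  0.1352 -0.0135] [179.9   0.  119.9] gap 0.0259 t 9.05 -> [0.0279, -0.003, -0.0009] [0.0006, 0.0004, -0.3007]
```

Gap 25.9 mm is smaller than the expected 30, with 5.6 N upward force. I'll check before moving.

```bash
python3 -c "
from m import *
s=readout.state();print(s['wrist_force'],s['wrist_torque'],s['finger_gap'])
d=eyes.grab_frame('side');o=d['img']
o=cv2.resize(o[190:270,240:340],None,fx=7,fy=7,interpolation=cv2.INTER_CUBIC)
cv2.imwrite('pics/s8.png',o[:,:,::-1])"
```

```text
[-1.00642769 -0.55940258  5.64077957] [-0.03923556  0.25286309  0.00241013] 0.025902045219377
```

View pics/s8.png

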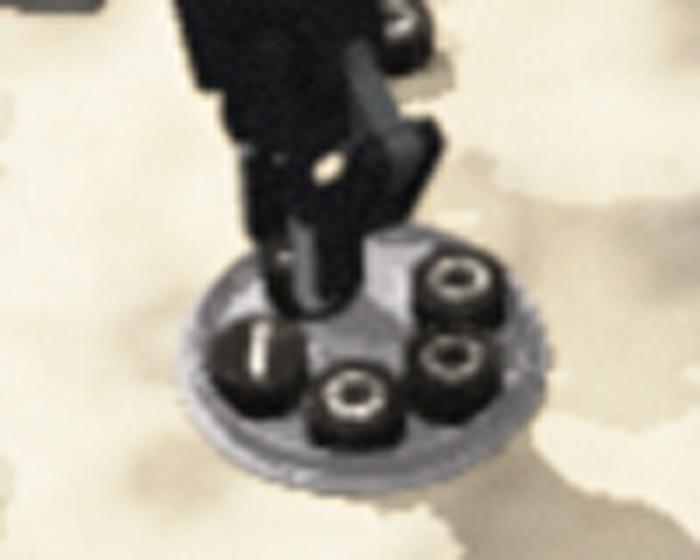

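The side crop shows the mount upright between the fingers and clear of its neighbours at crop (315,280). The tip-only grip explains the smaller gap. Lift 3 mm, slide to 57° and set down.

>>> carry_out(motion=[[[0,0,-0.007],[0,0,0],0.5],[[0,0,-0.007],[0,0,0],0.5],[[0.01,-0.001,-0.007],[0,0,-0.1],0.5],[[0.019,-0.002,-0.007],[0,0,-0.2],0.5],[[0.028,-0.003,-0.007],[0,0,-0.3],0.5],[[0.028,-0.003,-0.007],[0,0,-0.3],0.5],[[0.028,-0.003,-0.007],[0,0,-0.3],0.5],[[0.028,-0.003,-0.007],[0,0,-0.3],0.5],[[0.028,-0.003,-0.001],[0,0,-0.3],0.5],[[0.028,-0.003,-0.001],[0,0,-0.3],0.5]])

```text
clock: 10.1
ee_pos: [0.5616, 0.1461, -0.0134]
orientation: [-180.0, 0.1, 146.9]
wrist_force: [0.1, -1.8, 4.1]
finger_gap: 0.0263
finger_force: 59.4
```

>>> carry_out(motion=[[[0,0,-0.001],[0,0,0],0.1],[[0,0,-0.001],[0,0,0],-0.1],[[0,0,-0.001],[0,0,0],-0.1],[[0,0,-0.06],[0,0,0],-0.18],[[0,0,-0.1],[0,0,0],-0.18],[[0,0,-0.1],[0,0,0],-0.18]])

```text
clock: 10.7
ee_pos: [0.563, 0.1472, 0.0388]
orientation: [179.8, 0.2, 146.9]
wrist_force: [0.2, -0.1, -0.3]
finger_gap: 0.0505
finger_force: 0.0
```

```bash
python3 go.py .6828 .1103 .045 150; python3 -c "
from m import *
d=eyes.grab_frame('side');cv2.imwrite('pics/s9.png',d['img'][:,:,::-1])
c=np.array([.5436,.1188])
for n,X in [('lone',[.5616,.1465,.0205]),('r1',[.5564,.0892,.019]),('s4',[.5291,.1484,.0205]),('ring6',[.6828,.1103,.015])]:
  p=proj(d,X);q=cen(d,*p,X[2],5);print(n,np.round(p,1),np.round(q[:2],1),q[2].round(4),np.round(pol(q[2],c),1))"
```

```text
[0.563  0.1472 0.0388] [179.8   0.2 146.9] gap 0.0505 t 10.7 -> [-0.2409, 0.0688, 0.0455] [0.0022, 0.0021, -0.0342]
lone [278.2 229. ] [275.8 221.1] [0.5857 0.152  0.0205] [53.6 38.3]
r1 [305.6 230.7] [305.3 229. ] [0.5614 0.0897 0.019 ] [ 34.1 -58.6]
s4 [277.  240.3] [276.4 240.2] [0.5292 0.1496 0.0205] [ 34. 115.]
ring6 [295.1 193. ] [293.3 190.2] [0.6929 0.1144 0.015 ] [149.4  -1.7]
```

>>> carry_out(motion=[[[-0.241,0.069,0.03],[0,0,-0.034],-0.18],[[-0.241,0.069,0.03],[0,0,-0.034],-0.18],[[-0.241,0.069,0.03],[0,0,-0.034],-0.18],[[-0.241,0.069,0.03],[0,0,-0.034],-0.18],[[-0.241,0.069,0.03],[0,0,-0.034],-0.18],[[-0.241,0.069,0.03],[0,0,-0.034],-0.18]])

```text
clock: 11.35
ee_pos: [0.679, 0.1105, 0.0205]
orientation: [-179.9, -0.1, 150.1]
wrist_force: [0.6, 0.1, 0.5]
finger_gap: 0.0507
finger_force: 0.0
```

```bash
python3 go.py .6828 .1103 .0095 150; python3 -c "
from m import *
d=eyes.grab_frame('side');cv2.imwrite('pics/s10.png',d['img'][:,:,::-1])
c=np.array([.5436,.1188])
for n,X in [('lone',[.5616,.1465,.0205]),('r1',[.5564,.0892,.019]),('s4',[.5291,.1484,.0205]),('r3',[.5104,.1204,.019]),('strip7',[.666,-.0656,.0165])]:
  p=proj(d,X);q=cen(d,*p,X[2],5);print(n,np.round(p,1),np.round(q[:2],1),q[2].round(4),np.round(pol(q[2],c),1))
d=eyes.grab_frame('top');cv2.imwrite('pics/t10.png',d['img'][:,:,::-1])
for n,X in [('lone',[.5616,.1465,.0205]),('r1',[.5564,.0892,.019]),('s4',[.5291,.1484,.0205])]:
  p=proj(d,X);q=cen(d,*p,X[2],5);print(n,np.round(p,1),np.round(q[:2],1),q[2].round(4),np.round(pol(q[2],c),1))"
```

```text
[0.679  0.1105 0.0205] [-1.799e+02 -1.000e-01  1.501e+02] gap 0.0507 t 11.35 -> [-0.0069, 0.0034, 0.0789] [-0.0006, -0.0013, 0.0011]
lone [278.2 229. ] [275.8 221.2] [0.5854 0.152  0.0205] [53.4 38.5]
r1 [305.6 230.7] [305.6 229. ] [0.5613 0.0891 0.019 ] [ 34.6 -59.2]
s4 [277.  240.3] [276.5 239.4] [0.5315 0.1493 0.0205] [ 32.8 111.6]
r3 [290.7 247.1] [290.4 246. ] [0.5135 0.1211 0.019 ] [ 30.2 175.6]
strip7 [372.7 195.8] [372.9 195.1] [ 0.6684 -0.0662  0.0165] [223.2 -56. ]
lone [277.5 213. ] [277.7 213.2] [0.5614 0.1462 0.0205] [32.7 57. ]
r1 [306.  215.4] [306.  215.3] [0.5566 0.0892 0.019 ] [ 32.3 -66.3]
s4 [276.5 229.2] [276.5 229.4] [0.5288 0.1484 0.0205] [ 33.1 116.6]
```

The top view shows the moved mount at 57.0°, 32.7 mm, exactly as planned, so xy is accurate. Now grasp ring 6.

>>> carry_out(motion=[[[-0.001,0.003,0.03],[0,0,0],-0.18],[[-0.001,0.003,0.06],[0,0,0],-0.18],[[-0.001,0.003,0.081],[0,0,0],-0.18],[[-0.001,0.003,0.081],[0,0,0],-0.18],[[-0.001,0.003,0.081],[0,0,0],-0.18],[[-0.001,0.003,0.081],[0,0,0],0.2],[[-0.001,0.003,0.081],[0,0,0],0.5],[[-0.001,0.003,0.081],[0,0,0],0.5],[[-0.001,0.003,0.081],[0,0,0],0.5],[[-0.001,0.003,0.081],[0,0,0],0.5]])

```text
clock: 12.45
ee_pos: [0.6828, 0.1108, -0.0182]
orientation: [179.9, 0.1, 150.0]
wrist_force: [-0.9, -0.6, 5.4]
finger_gap: 0.0259
finger_force: 59.1
```

```bash
python3 go.py .6828 .1103 .0095 150; python3 -c "
import numpy as np
a=np.radians(-6);print(np.array([.5436,.1188])+.033*np.array([np.cos(a),np.sin(a)]))"
```

```text
[ 0.6828  0.1108 -0.0182] [1.799e+02 1.000e-01 1.500e+02] gap 0.0259 t 12.45 -> [-0.0005, -0.0008, 0.0015] [0.0007, 0.0008, -0.0001]
[0.57641922 0.11535056]
```

>>> carry_out(motion=[[[0,0,-0.06],[0,0,0],0.5],[[0,0,-0.06],[0,0,0],0.5],[[0.189,-0.0975,-0.06],[0,0,0.722],0.5],[[0.189,-0.0975,-0.06],[0,0,0.722],0.5],[[0.189,-0.0975,-0.06],[0,0,0.722],0.5],[[0.189,-0.0975,-0.06],[0,0,0.722],0.5],[[0.189,-0.0975,-0.06],[0,0,0.722],0.5],[[0.189,-0.0975,-0.06],[0,0,0.722],0.5],[[0.189,-0.0975,-0.06],[0,0,0.722],0.5],[[0.189,-0.0975,-0.06],[0,0,0.722],0.5],[[0.189,-0.0975,-0.06],[0,0,0.722],0.5],[[0.189,-0.0975,-0.06],[0,0,0.722],0.5]])

```text
clock: 13.65
ee_pos: [0.5756, 0.1155, 0.0104]
orientation: [-180.0, 0.0, 85.1]
wrist_force: [-0.1, -0.4, 0.0]
finger_gap: 0.0256
finger_force: 59.1
```

>>> carry_out(motion=[[[0,0,0],[0,0,0],0.5],[[0,0,0],[0,0,0],0.5]])

```text
clock: 13.85
ee_pos: [0.5758, 0.1154, 0.0106]
orientation: [-180.0, -0.0, 85.0]
wrist_force: [-0.3, -0.9, -0.1]
finger_gap: 0.0261
finger_force: 59.1
```

```bash
python3 go.py .5765 .1159 .0146 85
```

```text
[0.5758 0.1154 0.0106] [-180.   -0.   85.] gap 0.0261 t 13.85 -> [0.0011, 0.0013, 0.049] [-0.0002, -0.0, 0.0005]
```

>>> carry_out(motion=[[[0.001,0.001,0.02],[0,0,0],0.5],[[0.001,0.001,0.035],[0,0,0],0.5],[[0.001,0.001,0.045],[0,0,0],0.5],[[0.001,0.001,0.049],[0,0,0],0.5],[[0.001,0.001,0.049],[0,0,0],0.5]])

```text
clock: 14.35
ee_pos: [0.5761, 0.116, -0.0141]
orientation: [-180.0, 0.0, 85.0]
wrist_force: [-0.4, 1.3, -0.1]
finger_gap: 0.0257
finger_force: 59.1
```

>>> carry_out(motion=[[[0,0,0],[0,0,0],0.1],[[0,0,0],[0,0,0],-0.15],[[0,0,0],[0,0,0],-0.15],[[0,0,-0.06],[0,0,0],-0.15],[[0,0,-0.11],[0,0,0],-0.15],[[-0.346,0.211,-0.11],[0,0,0],-0.15],[[-0.346,0.211,-0.11],[0,0,0],-0.15],[[-0.346,0.211,-0.11],[0,0,0],-0.15],[[-0.346,0.211,-0.09],[0,0,0],-0.15],[[-0.346,0.211,-0.07],[0,0,0],-0.15],[[-0.346,0.211,-0.07],[0,0,0],-0.15],[[-0.346,0.211,-0.07],[0,0,0],-0.15]])

```text
clock: 15.55
ee_pos: [0.6657, -0.0637, 0.021]
orientation: [-179.9, -0.1, 85.1]
wrist_force: [0.7, 0.4, 0.5]
finger_gap: 0.0491
finger_force: 0.0
```

```bash
python3 go.py .666 -.0656 .0125 85; python3 -c "
from m import *
d=eyes.grab_frame('top');cv2.imwrite('pics/t11.png',d['img'][:,:,::-1])
c=np.array([.5436,.1188])
for n,X in [('lone',[.5616,.1465,.0205]),('r1',[.5564,.0892,.019]),('s4',[.5291,.1484,.0205]),('r3',[.5104,.1204,.019]),('r2',[.5242,.0921,.019]),('ring6',[.5761,.116,.019])]:
  p=proj(d,X);q=cen(d,*p,X[2],5);print(n,np.round(q[:2],1),q[2].round(4),np.round(pol(q[2],c),1))
r,R,e=disc(d,292,223,32,.003);print(r,R,e)"
```

```text
[ 0.6657 -0.0637  0.021 ] [-1.799e+02 -1.000e-01  8.510e+01] gap 0.0491 t 15.55 -> [-0.0038, 0.0009, 0.0739] [-0.0008, -0.0008, 0.0011]
lone [277.7 213.1] [0.5614 0.1462 0.0205] [32.6 57. ]
r1 [306.1 215.3] [0.5566 0.0892 0.019 ] [ 32.3 -66.4]
s4 [276.5 229.4] [0.5288 0.1484 0.0205] [ 33.1 116.5]
r3 [290.6 238.4] [0.5104 0.1204 0.019 ] [ 33.2 177.3]
r2 [304.7 231.4] [0.5242 0.0921 0.019 ] [  33.  -125.9]
ring6 [293.2 206.6] [0.5745 0.1149 0.019 ] [31.2 -7.1]
[0.543609 0.118871] 0.05519400900953648 0.00023398198495033266
```

All six round positions are good (31–33 mm radius). Strip 7 is next; its centre target is (0.5426, 0.1190), which leaves at least 2 mm clearance all round.

>>> carry_out(motion=[[[-0.001,0,0.03],[0,0,0],-0.15],[[-0.001,0,0.055],[0,0,0],-0.15],[[-0.001,0,0.074],[0,0,0],-0.15],[[-0.001,0,0.074],[0,0,0],-0.15],[[-0.001,0,0.074],[0,0,0],-0.15],[[-0.001,0,0.074],[0,0,0],0.2],[[-0.001,0,0.074],[0,0,0],0.5],[[-0.001,0,0.074],[0,0,0],0.5],[[-0.001,0,0.074],[0,0,0],0.5],[[-0.001,0,0.02],[0,0,0],0.5],[[-0.001,0,-0.02],[0,0,0],0.5],[[-0.001,0,-0.02],[0,0,0],0.5]])

```text
clock: 16.8
ee_pos: [0.6687, -0.0662, 0.0342]
orientation: [179.7, -0.0, 85.0]
wrist_force: [-0.9, 0.5, 0.4]
finger_gap: 0.0246
finger_force: 58.9
```

```bash
python3 go.py .5426 .1190 .055 85
```

```text
[ 0.6687 -0.0662  0.0342] [179.7  -0.   85. ] gap 0.0246 t 16.8 -> [0.3469, -0.2836, 0.0138] [0.0034, -0.0, 0.0]
```

>>> carry_out(motion=[[[0.347,-0.278,0],[0,0,0],0.5],[[0.347,-0.278,0],[0,0,0],0.5],[[0.347,-0.278,0],[0,0,0],0.5],[[0.347,-0.278,0],[0,0,0],0.5],[[0.347,-0.278,0],[0,0,0],0.5],[[0.347,-0.278,0],[0,0,0],0.5],[[0.347,-0.278,0],[0,0,0],0.5],[[0.347,-0.278,0],[0,0,0],0.5],[[0.347,-0.278,0],[0,0,0],0.5]])

```text
clock: 17.7
ee_pos: [0.5437, 0.1172, 0.0309]
orientation: [-180.0, 0.0, 84.9]
wrist_force: [0.2, -0.0, -1.0]
finger_gap: 0.0249
finger_force: 59.0
```

```bash
python3 go.py .5426 .1190 .0205 85
```

```text
[0.5437 0.1172 0.0309] [-180.     0.    84.9] gap 0.0249 t 17.7 -> [0.0034, -0.0025, 0.0778] [-0.0, 0.0004, -0.0016]
```

>>> carry_out(motion=[[[0.003,-0.002,0],[0,0,0],0.5],[[0.003,-0.002,0],[0,0,0],0.5],[[0.003,-0.002,0.02],[0,0,0],0.5],[[0.003,-0.002,0.04],[0,0,0],0.5],[[0.003,-0.002,0.06],[0,0,0],0.5],[[0.003,-0.002,0.07],[0,0,0],0.5],[[0.003,-0.002,0.078],[0,0,0],0.5],[[0.003,-0.002,0.078],[0,0,0],0.5],[[0.003,-0.002,0.078],[0,0,0],0.5]])

```text
clock: 18.6
ee_pos: [0.5422, 0.1207, -0.0077]
orientation: [180.0, -0.0, 85.0]
wrist_force: [0.6, 0.2, -0.1]
finger_gap: 0.025
finger_force: 59.0
```

>>> carry_out(motion=[[[-0.003,0,0],[0,0,0],0.5],[[-0.003,0,0.003],[0,0,0],0.5],[[-0.003,0,0.003],[0,0,0],0.5]])

```text
clock: 18.9
ee_pos: [0.5421, 0.1189, -0.0092]
orientation: [180.0, 0.0, 85.0]
wrist_force: [-0.3, 0.6, -0.4]
finger_gap: 0.0248
finger_force: 59.0
```

>>> carry_out(motion=[[[0,0,0],[0,0,0],0.1],[[0,0,0],[0,0,0],-0.1],[[0,0,0],[0,0,0],-0.1],[[0,0,-0.04],[0,0,0],-0.1],[[0,0,-0.1],[0,0,0],-0.1],[[-0.389,-0.052,-0.1],[0,0,0],-0.1],[[-0.389,-0.052,-0.1],[0,0,0],-0.1],[[-0.389,-0.052,-0.1],[0,0,0],-0.1],[[-0.389,-0.052,-0.1],[0,0,0],-0.1],[[-0.389,-0.052,-0.1],[0,0,0],-0.1],[[-0.389,-0.052,-0.1],[0,0,0],-0.1]])

```text
clock: 20.0
ee_pos: [0.4991, -0.0739, 0.0409]
orientation: [180.0, 0.0, 84.8]
wrist_force: [-0.3, 0.3, -0.2]
finger_gap: 0.0468
finger_force: 0.0
```

```bash
python3 go.py .4993 -.0729 .0305 85; python3 -c "
from m import *
d=eyes.grab_frame('top')
a=cv2.resize(d['img'][190:260,255:330],None,fx=5,fy=5,interpolation=cv2.INTER_CUBIC)
c=np.array([.5436,.1188])
for n,X in [('lone',[.5616,.1465,.0205]),('r1',[.5564,.0892,.019]),('s4',[.5291,.1484,.0205]),('r3',[.5104,.1204,.019]),('r2',[.5242,.0921,.019]),('ring6',[.5761,.116,.019]),('s7',[.5425,.119,.0205])]:
  p=proj(d,X);q=cen(d,*p,X[2],5);print(n,np.round(q[:2],1),q[2].round(4),np.round(pol(q[2],c),1))
r,R,e=disc(d,292,223,32,.003);print(r,R,e)
d=eyes.grab_frame('side')
b=cv2.resize(d['img'][210:270,250:330],None,fx=5,fy=5,interpolation=cv2.INTER_CUBIC)
o=np.zeros((350,785,3),np.uint8);o[:,:375]=a;o[:300,385:785]=b;cv2.imwrite('pics/c12.png',o[:,:,::-1])
p=proj(d,[.5425,.119,.0205]);print(p,cen(d,*p,.0205,5))"
```

```text
[ 0.4991 -0.0739  0.0409] [180.    0.   84.8] gap 0.0468 t 20.0 -> [0.002, 0.0001, 0.0778] [0.0002, 0.0001, -0.002]
lone [277.7 213.1] [0.5614 0.1462 0.0205] [32.6 57. ]
r1 [306.1 215.3] [0.5566 0.0892 0.019 ] [ 32.3 -66.4]
s4 [276.4 229.1] [0.5292 0.1487 0.0205] [ 33.2 115.6]
r3 [290.9 238.8] [0.5097 0.1198 0.019 ] [ 34.  178.3]
r2 [304.7 231.4] [0.5242 0.0921 0.019 ] [  33. -126.]
ring6 [293.2 206.6] [0.5745 0.1149 0.019 ] [31.2 -7.1]
s7 [291.1 223.3] [0.5406 0.1193 0.0205] [  3.1 170.4]
[0.54358072 0.11883772] 0.05523058269050922 0.00027071069777671175
(np.float64(291.34826103999114), np.float64(235.25006114252287)) (np.float64(291.2409823484267), np.float64(235.1465848042978), array([0.54280727, 0.11922063, 0.0205    ]))
```

View pics/c12.png

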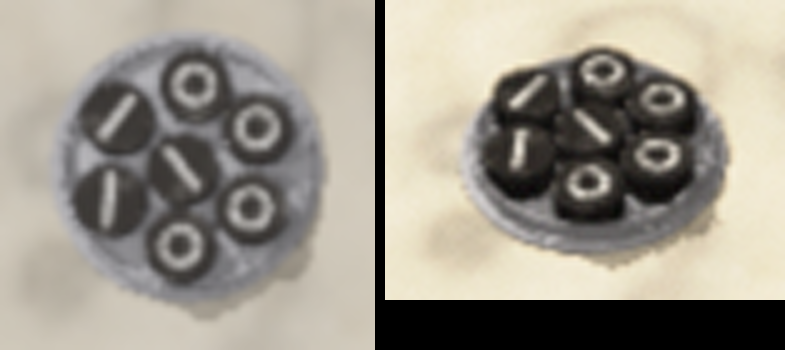

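The view shows six mounts round one, none overlapping (centre strip at crop (183,172)), all upright. I'll press the centre gently with shut fingers to confirm it sits on the floor: contact is due at tip height 0.0205, i.e. reading -0.008.

>>> carry_out(motion=[[[0.392,0.049,0],[0,0,0],1],[[0.392,0.049,0],[0,0,0],1],[[0.392,0.049,0],[0,0,0],1],[[0.392,0.049,0],[0,0,0],1],[[0.392,0.049,0.04],[0,0,0],1],[[0.392,0.049,0.07],[0,0,0],1],[[0.392,0.049,0.085],[0,0,0],1],[[0.392,0.049,0.09],[0,0,0],1],[[0.392,0.049,0.094],[0,0,0],1],[[0.392,0.049,0.097],[0,0,0],1],[[0.392,0.049,0.097],[0,0,0],1],[[0.392,0.049,0.097],[0,0,0],1]])

```text
clock: 21.3
ee_pos: [0.541, 0.1204, -0.0073]
orientation: [180.0, -0.0, 85.0]
wrist_force: [-0.9, -0.1, -1.7]
finger_gap: 0.0001
finger_force: 0.0
```

>>> carry_out(motion=[[[0,0,0.001],[0,0,0],1],[[0,0,0.003],[0,0,0],1],[[0,0,0.003],[0,0,0],1]])

```text
clock: 21.6
ee_pos: [0.541, 0.1206, -0.0084]
orientation: [180.0, 0.0, 85.0]
wrist_force: [-1.1, 0.5, 6.3]
finger_gap: 0.0003
finger_force: 3.4
```

Contact came at tip height 0.0202, so the centre mount is flat on the floor. Now the lid.

>>> carry_out(motion=[[[0,0,-0.05],[0,0,0],1],[[0,0,-0.1],[0,0,0],-0.1],[[-0.392,-0.049,-0.1],[0,0,0],-0.1],[[-0.392,-0.049,-0.1],[0,0,0],-0.1],[[-0.392,-0.049,-0.1],[0,0,0],-0.1],[[-0.392,-0.049,-0.1],[0,0,0],-0.1],[[-0.392,-0.049,-0.1],[0,0,0],-0.1],[[-0.392,-0.049,-0.1],[0,0,0],-0.1],[[-0.392,-0.049,-0.1],[0,0,0],-0.1],[[-0.392,-0.049,-0.1],[0,0,0],-0.1]])

```text
clock: 22.6
ee_pos: [0.4997, -0.0706, 0.0409]
orientation: [180.0, -0.0, 85.2]
wrist_force: [-0.3, 0.8, -0.1]
finger_gap: 0.0472
finger_force: 0.0
```

```bash
python3 go.py .4993 -.0729 .0305 85
```

```text
[ 0.4997 -0.0706  0.0409] [180.   -0.   85.2] gap 0.0472 t 22.6 -> [-0.0047, -0.0004, 0.0777] [0.0002, -0.0004, 0.0021]
```

>>> carry_out(motion=[[[-0.004,0,0.03],[0,0,0],-0.1],[[-0.004,0,0.06],[0,0,0],-0.1],[[-0.004,0,0.076],[0,0,0],-0.1],[[-0.004,0,0.076],[0,0,0],-0.1],[[-0.004,0,0.076],[0,0,0],-0.1],[[-0.004,0,0.076],[0,0,0],0.3],[[-0.004,0,0.076],[0,0,0],0.7],[[-0.004,0,0.076],[0,0,0],0.7],[[-0.004,0,0.076],[0,0,0],0.7],[[-0.004,0,0.076],[0,0,0],0.7]])

```text
clock: 23.6
ee_pos: [0.4997, -0.0745, 0.0037]
orientation: [179.9, 0.0, 85.0]
wrist_force: [-0.5, 0.9, 6.0]
finger_gap: 0.0188
finger_force: 58.5
```

```bash
python3 go.py .4993 -.0729 .0305 85; python3 -c "
from m import *
d=eyes.grab_frame('top');print(disc(d,388,243,32,.0225));
cv2.imwrite('pics/t13.png',d['img'][:,:,::-1])"
```

```text
[ 0.4997 -0.0745  0.0037] [179.9   0.   85. ] gap 0.0188 t 23.6 -> [0.003, -0.0011, 0.0033] [0.0009, 0.0001, 0.0001]
(array([ 0.49379579, -0.06691404]), np.float64(0.05178270710606371), np.float64(0.007092411179538025))
```

>>> carry_out(motion=[[[0,0,-0.035],[0,0,0],0.7],[[0,0,-0.07],[0,0,0],0.7],[[0,0,-0.07],[0,0,0],0.7],[[0.1,0.014,-0.07],[0,0,0],0.7],[[0.19,0.027,-0.07],[0,0,0],0.7],[[0.28,0.04,-0.07],[0,0,0],0.7],[[0.35,0.05,-0.07],[0,0,0],0.7],[[0.389,0.054,-0.07],[0,0,0],0.7],[[0.389,0.054,-0.07],[0,0,0],0.7],[[0.389,0.054,-0.07],[0,0,0],0.7],[[0.389,0.054,-0.07],[0,0,0],0.7],[[0.389,0.054,-0.07],[0,0,0],0.7]])

```text
clock: 24.85
ee_pos: [0.5427, 0.1151, 0.0375]
orientation: [-180.0, 0.1, 84.9]
wrist_force: [-0.7, -0.1, -0.6]
finger_gap: 0.0188
finger_force: 58.8
```

```bash
python3 go.py .5435 .1172 .0352 85; python3 -c "
from m import *
s=readout.state();e=s['ee_pos'];z=e[2]-.0037
d=eyes.grab_frame('side');cv2.imwrite('pics/s13.png',d['img'][:,:,::-1]);im=d['img'].astype(int)
# lid lower-edge left/right extremes: horizontal width midpoint
L=np.array([e[0]+.0001,e[1]+.0016])
g=((im[...,2]-im[...,0])>-8).astype(np.uint8);
g[:190]=0;g[290:]=0;g[:,:220]=0;g[:,360:]=0
n,l,st,ce=cv2.connectedComponentsWithStats(g);i=1+st[1:,4].argmax();print(st[i])
for y in(-.0555,.0555): print(proj(d,[L[0],L[1]+y,z+.0225]),proj(d,[L[0],L[1]+y,z]),proj(d,[.5436,.1188+y*.056/.0555,.003]))"
```

```text
[0.5427 0.1151 0.0375] [-1.80e+02  1.00e-01  8.49e+01] gap 0.0188 t 24.85 -> [0.0044, 0.0012, 0.0615] [-0.0003, 0.0006, -0.0014]
[ 266  190   53   70 2657]
(np.float64(319.48478207908636), np.float64(222.05001858224983)) (np.float64(319.3533856676723), np.float64(229.94777032055106)) (np.float64(318.4064754597904), np.float64(240.1320025764506))
(np.float64(264.463533045583), np.float64(223.2607175158741)) (np.float64(265.1215918233463), np.float64(231.1810171335419)) (np.float64(264.7589463449461), np.float64(241.40279115535242))
```

>>> carry_out(motion=[[[0.004,0.001,0.01],[0,0,0],0.7],[[0.004,0.001,0.025],[0,0,0],0.7],[[0.004,0.001,0.037],[0,0,0],0.7],[[0.004,0.001,0.037],[0,0,0],0.7],[[0.004,0.001,0.037],[0,0,0],0.7],[[0.004,0.001,0.037],[0,0,0],0.7]])

```text
clock: 25.5
ee_pos: [0.5436, 0.119, 0.0193]
orientation: [180.0, -0.0, 85.0]
wrist_force: [-0.1, 0.3, -1.6]
finger_gap: 0.0186
finger_force: 58.8
```

```bash
python3 go.py .5435 .1172 .0352 85
```

```text
[0.5436 0.119  0.0193] [180.  -0.  85.] gap 0.0186 t 25.5 -> [-0.0036, 0.0, 0.0253] [0.0001, -0.0, 0.0002]
```

>>> carry_out(motion=[[[-0.0035,0,0],[0,0,0],0.7],[[-0.0035,0,0],[0,0,0],0.7],[[-0.0035,0,0.006],[0,0,0],0.7],[[-0.0035,0,0.012],[0,0,0],0.7],[[-0.0035,0,0.018],[0,0,0],0.7],[[-0.0035,0,0.022],[0,0,0],0.7],[[-0.0035,0,0.024],[0,0,0],0.7],[[-0.0035,0,0.024],[0,0,0],0.7]])

```text
clock: 26.3
ee_pos: [0.5433, 0.1171, 0.0071]
orientation: [-180.0, 0.0, 85.0]
wrist_force: [-0.2, 0.2, -1.0]
finger_gap: 0.0189
finger_force: 58.9
```

The lid slid over the wall with no contact force. Final fraction down, release, back away.

>>> carry_out(motion=[[[0,0,0.002],[0,0,0],0.7],[[0,0,0.002],[0,0,0],0.7],[[0,0,0.001],[0,0,0],0.2],[[0,0,0],[0,0,0],-0.2],[[0,0,0],[0,0,0],-0.2],[[0,0,-0.05],[0,0,0],-0.2],[[0,0,-0.12],[0,0,0],-0.2],[[-0.35,0,-0.2],[0,0,0],-0.2],[[-0.35,0,-0.2],[0,0,0],-0.2],[[-0.35,0,-0.2],[0,0,0],-0.2],[[-0.35,0,-0.2],[0,0,0],-0.2],[[-0.35,0,-0.2],[0,0,0],-0.2]])

```text
clock: 27.5
ee_pos: [0.5283, -0.0632, 0.1081]
orientation: [179.9, 0.2, 84.5]
wrist_force: [0.0, -0.1, -0.1]
finger_gap: 0.0512
finger_force: 0.0
```

```bash
python3 -c "
from m import *
d=eyes.grab_frame('top');cv2.imwrite('pics/t14.png',d['img'][:,:,::-1])
for z in(.003,.0255): print(disc(d,292,223,34,z))
im=d['img'];V,U=np.mgrid[0:400,0:640]
w=((im.max(2)<70)&(np.hypot(U-292,V-223)<15));u,v=U[w].mean(),V[w].mean();print('knob',w.sum(),u,v,ray(d,u,v,.042))
print(readout.state()['ee_pos'],readout.state()['wrist_force'])"
```

```text
(array([0.54337274, 0.11844132]), np.float64(0.05580484263352317), np.float64(0.0002239285018975987))
(array([0.54136597, 0.11713384]), np.float64(0.05439937614909618), np.float64(0.00021828877621299318))
knob 42 291.85714285714283 222.28571428571428 [0.54073493 0.11644357 0.042     ]
[ 0.52826619 -0.05985605  0.10767454] [-0.1883013  -0.48308379 -0.56560053]
```

```bash
python3 go.py .5425 .1172 .06 85;python3 go.py .5425 .1172 .0445 85
```

```text
[ 0.5283 -0.0599  0.1077] [179.9   0.   84.7] gap 0.0509 t 27.55 -> [0.3554, -0.0044, 0.1521] [0.0007, 0.0005, -0.0031]
[ 0.5283 -0.0599  0.1077] [179.9   0.   84.7] gap 0.0509 t 27.55 -> [0.3554, -0.0044, 0.1831] [0.0007, 0.0005, -0.0031]
```

>>> carry_out(motion=[[[0.353,-0.004,0],[0,0,0],1],[[0.353,-0.004,0],[0,0,0],1],[[0.353,-0.004,0.06],[0,0,0],1],[[0.353,-0.004,0.12],[0,0,0],1],[[0.353,-0.004,0.15],[0,0,0],1],[[0.353,-0.004,0.165],[0,0,0],1],[[0.353,-0.004,0.172],[0,0,0],1],[[0.353,-0.004,0.176],[0,0,0],1],[[0.353,-0.004,0.18],[0,0,0],1],[[0.353,-0.004,0.18],[0,0,0],1],[[0.353,-0.004,0.18],[0,0,0],1]])

```text
clock: 28.65
ee_pos: [0.5421, 0.1183, 0.0179]
orientation: [179.9, -0.0, 85.0]
wrist_force: [0.2, 0.9, -0.3]
finger_gap: 0.0001
finger_force: 0.0
```

>>> carry_out(motion=[[[0,0,0.002],[0,0,0],1],[[0,0,0.004],[0,0,0],1],[[0,0,0.005],[0,0,0],1],[[0,0,0.005],[0,0,0],1]])

```text
clock: 29.05
ee_pos: [0.5419, 0.1187, 0.016]
orientation: [180.0, 0.0, 85.0]
wrist_force: [-2.7, -1.9, 11.3]
finger_gap: 0.0005
finger_force: 5.3
```

The knob top is at 0.0447 (expected 0.045), so the lid is fully seated. Lift clear and hand in.

>>> carry_out(motion=[[[0,0,-0.05],[0,0,0],1],[[0,0,-0.15],[0,0,0],1],[[0,0,-0.25],[0,0,0],1],[[0,0,-0.25],[0,0,0],1],[[0,0,-0.25],[0,0,0],1],[[0,0,-0.25],[0,0,0],1]])

```text
clock: 29.65
ee_pos: [0.5407, 0.1183, 0.1388]
orientation: [-179.9, 0.0, 85.0]
wrist_force: [0.4, 0.0, -1.1]
finger_gap: 0.0003
finger_force: 0.0
```

```bash
python3 -c "
from h import *
print(readout.state()['ee_pos'],workorder.hand_in())"
```

```text
the job is handed in; nothing more can be done
[0.54066056 0.11831728 0.13884176] None
```

I handed the job in at about 30 s: by my checks all seven mounts lie flat in the tin, one in the middle and six round it, with the lid fully down. The hand-in returned no verdict.

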